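# Turn the picking carousel to the pink sachets

### The job

Turn the picking carousel by pushing its rim with the fingertips, gently, until the carton of pink sachets stands squarely at the front, centred behind the order card on the base, then let go with the carousel standing still. Do not push on or lift any of the cartons, and leave everything else on the bench alone.

Things in the scene. Friction and masses are not known exactly. Their poses are not given: they have to be found in the camera images.
- carousel_base: Fixed steel base: round plate, 250 mm across, 10 mm high. A flat tongue 100 mm wide, 5 mm thick runs out from under the tray to 270 mm from the axis along the base's -x. Origin on the carousel's axis at bench height. Its -x is the carousel's FRONT (roughly towards the robot, varies by start); z up.
- order_card (a point): White order card with a pink dot, lying on the end of the base's tongue, 62 x 88 mm, its clips up to 9 mm above the bench. The point is its centre, 234 mm from the carousel's axis: the line from the axis to here is the front.
- carousel: Round light grey tray, turning either way without stops or springs about a vertical axis; light bearing friction (1 N at the rim) stops it within a few degrees when let go. Origin on the axis, 16 mm above the bench, turning with it. Floor 22 mm, rim lip (5 mm wide) top 42 mm above the bench; rim outside radius 168 mm. Pockets 99 mm from the axis: pink on its -x, blue -y, lilac +x, green +y.
- rim_lug (a point): Outer end of one of eight dark finger lugs standing out radially from the rim to radius 190 mm, each 12 mm wide, 18 to 42 mm above the bench, one every 45 degrees, 115 mm of plain rim between them. This one lies at 22.5 degrees (counterclockwise from above) from the tray's own +x; so two lugs flank the middle of each carton. The point is 30 mm above the bench.
- carton_pink: Carton to bring to the front: loose, open, white, 68 (radial, its x) x 112 (along the rim, its y) x 60 mm high, 0.1 kg, full of tea sachets with PINK top edges, round pink stickers on its long faces. Origin: centre of its underside, 22 mm above the bench; its -x faces outwards. Top 82 mm above the bench.
- carton_blue: The same carton with blue sachets, on the tray; -x faces outwards, origin under its centre.
- carton_lilac: The same carton with lilac sachets, on the tray; -x faces outwards, origin under its centre.
- carton_green: The same carton, part full, with green sachets, on the tray; -x faces outwards, origin under its centre.
- carton_empty: Empty white carton of the same size on the bench to the left, loose; a bystander. Origin under its centre.
- carton_spare: Carton of the same size with yellow sachets on the bench to the right, loose; a bystander. Origin under its centre.
- lidded_box: Closed white box with a lid, 89 x 134 x 95 mm high, at the right, loose; a bystander. Origin under its centre.
- tape_dispenser: Black desk tape dispenser, 150 x 58 x 96 mm high, at the left, loose; a bystander. Origin under its centre.
- moistener: Blue round fingertip moistener with a yellow sponge, 72 mm across, 27 mm high, at the left near the robot, loose; a bystander. Origin under its centre.

How it is judged:
By the outcome, as a careful person would: the job done as asked, in the order asked, and still so for the second after the job is handed in, with the robot touching nothing.
It also fails if it takes over 72 s, if anything falls off the work surface, if the arm or the gripper's body presses on something with over 40 N, if the wrist force passes 120 N, or if a joint passes its speed limit or range.

### The arm

A 7-joint arm with a two-finger parallel gripper is mounted at the origin on the work surface. World frame = base frame: x ahead of the robot, y to its left, z up, the work surface at z = 0. Lengths are in m, angles in rad, forces in N, time in s.
With the tool pointing down it reaches from about 0.425 to 0.825 m from the base axis. Payload 3.6 kg.
Tool frame: the origin (TCP) lies where the fingers leave the gripper's body, on its centre line; the fingertips stand 73 mm ahead of it and the grasp point (between the pads) lies 54 mm ahead of it; x points along the fingers, y is the direction in which the jaws open and shut, and the axes are right-handed (so a half turn about x gives the same grasp; the last joint's range is limited). The gripper opens to 85 mm and grips with 20 to 120 N. Pads are 22 mm wide; open, the fingers measure 114 mm over their backs; the gripper's body (76 mm by 85 mm) begins 54 mm behind the grasp point. The pads swing forward as they close: fully open they stand 13 mm farther back than shut.
Start: joints at [-1.353, 0.615, -0.013, 1.423, 0.008, 1.103, -0.04], TCP at [0.158, 0.631, 0.304] pointing down, gripper open.
Joint ranges: [-3.12, 3.12], [-0.3, 2.06], [-1.34, 1.32], [0.26, 2.42], [-1.36, 4.5], [0.01, 1.98], [-2.84, 2.84]. Speed limits (rad/s): [2.79, 2.79, 3.14, 3.14, 3.14, 3.14, 3.14].

### API

Orientations are given as a unit quaternion [x, y, z, w].
In Python, from station import arm, snapshot, camera_info, ticket gives the robot as it stands. Calls block until the motion is done:
- arm.movep(position, orientation): joint-space move of the TCP to a pose.
- arm.line_to(position, velocity=0.15, ori=None): straight line of the TCP; ori=None keeps the orientation; velocity is the mean speed in m/s.
- arm.move_j(angles): joint-space move.
- arm.move_gripper(opening, effort=None): opening from 0.0 (shut) to 1.0 (fully open); effort is the grip in N (None keeps the last); returns when the fingers have stopped.
- arm.pause(seconds).
- arm.ik(position, orientation): joint angles nearest the present ones, or None.
- snapshot(name): name is "side" or "top"; returns the picture (384x512x3 uint8, blue, green, red); there is no depth.
- camera_info(name): a dict with "fx", "fy", "cx", "cy" (pixels), "R" (3x3) and "t" (3): a world point X has camera coordinates R X + t. Camera axes: x right, y down, z forward; pixel columns grow to the right and rows downward; lengths in m; the calibration is good to about 2 mm. A picture is of the moment at which its call begins. camera_info takes no time and is no camera call.
A pose or a line that the arm cannot do raises arm.MotionError and nothing moves.
- ticket.finish_job(): hands the job in, once; it reports no verdict.
Readings, each from a call of its own:
- arm.read_time(): time.
- arm.read_joint_positions(): joint angles.
- arm.read_dq(): joint speeds.
- arm.read_effort(): joint torques, N m.
- arm.read_tool_pos(): TCP position.
- arm.read_eef_rot(): TCP orientation.
- arm.read_ft_force(): force on the tool from outside, world axes, zero at the start.
- arm.read_wrist_torque(): the same for the moment, N m.
- arm.read_opening(): opening from 0.0 (shut) to 1.0 (fully open).
Only numpy, scipy, OpenCV 4.12 (cv2) and the standard library are available. Lean on these libraries where they do the work, as an engineer would, in place of code of your own. Each camera call takes 0.05 s, during which the arm holds its last target.

## Working session

There is one attempt and no reset: what is moved stays moved. The work goes in short steps, each a Python script; the robot and the scene stay as the last script left them, time stands still between calls to the robot, and variables do not carry over. Pictures are saved under pics/ and viewed, and the job is handed in when it is done.

```bash
mkdir -p pics
python3 - <<'E'
from station import arm, snapshot, camera_info
import cv2
for n in("top","side"):
    im=snapshot(n); cv2.imwrite(f"pics/{n}0.png",im)
    c=camera_info(n); print(n,c)
print(arm.read_time(),arm.read_tool_pos(),arm.read_eef_rot(),arm.read_opening())
E
```

```text
top {'fx': 394.8136937524307, 'fy': 394.8136937524307, 'cx': 253.7727821258883, 'cy': 188.23541116265494, 'R': array([[-0.01236181, -0.99991793,  0.00336415],
       [-0.98417474,  0.01157227, -0.17682242],
       [ 0.17676897, -0.00549676, -0.98423702]]), 't': array([0.00917891, 0.5775748 , 1.03412965])}
side {'fx': 387.90841355816684, 'fy': 387.90841355816684, 'cx': 257.0095202571629, 'cy': 195.24509579228345, 'R': array([[ 0.99710312, -0.07430053,  0.01627273],
       [-0.04495451, -0.74824679, -0.66189564],
       [ 0.06135522,  0.65924667, -0.74941935]]), 't': array([-0.57794517,  0.06071516,  1.12222177])}
0.1 [0.15738842 0.63012723 0.30283736] [ 0.08546844  0.70190166 -0.0871041   0.70174217] 1.0039060733408414
```

View pics/top0.png

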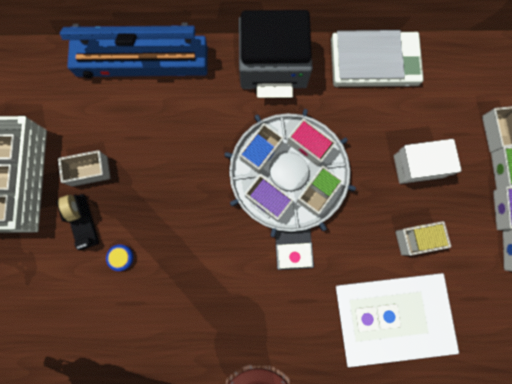

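View pics/side0.png

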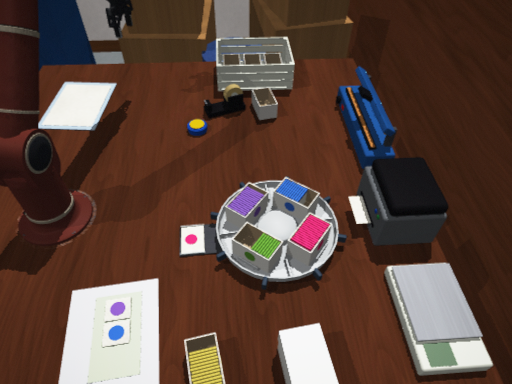

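Run:
```python
import cv2
im=cv2.imread("pics/top0.png")[100:275,215:365]; cv2.imwrite("pics/top0c.png",cv2.resize(im,None,fx=3.4,fy=3.4,interpolation=cv2.INTER_CUBIC))
im=cv2.imread("pics/side0.png")[170:295,170:350]; cv2.imwrite("pics/side0c.png",cv2.resize(im,None,fx=4,fy=4,interpolation=cv2.INTER_CUBIC))
```

```text
(no output)
```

View pics/top0c.png

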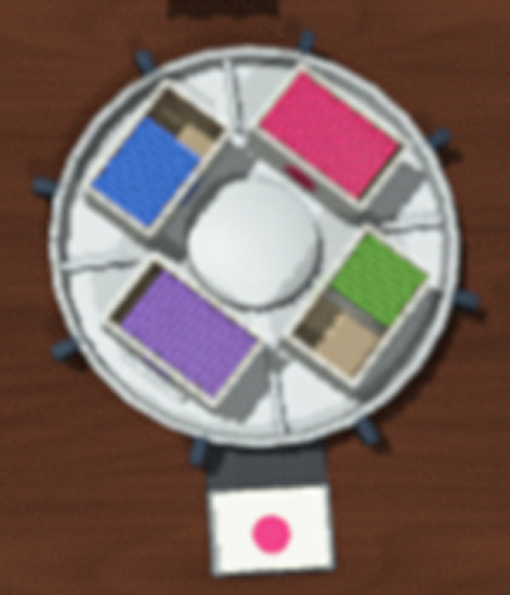

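View pics/side0c.png

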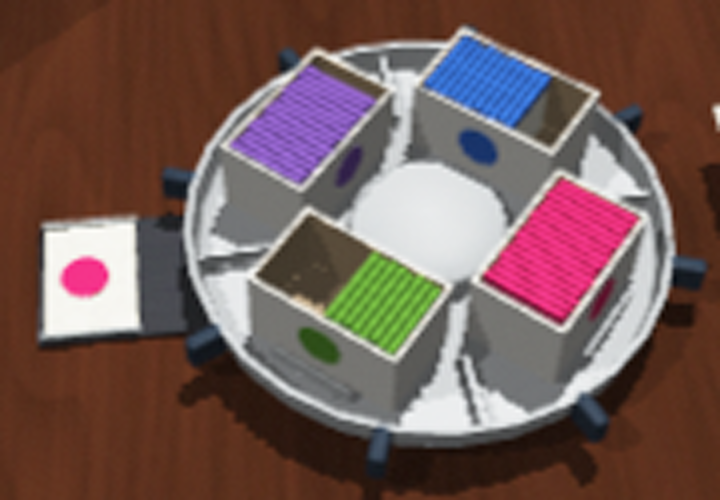

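```bash
cat > h.py <<'E'
import numpy as np, cv2
from scipy.optimize import least_squares
from station import arm, snapshot, camera_info
def ray(n,uv,z):
    c=camera_info(n);R=np.array(c["R"]);t=np.array(c["t"])
    uv=np.atleast_2d(np.array(uv,float))
    d=np.c_[(uv[:,0]-c["cx"])/c["fx"],(uv[:,1]-c["cy"])/c["fy"],np.ones(len(uv))]@R
    o=-R.T@t
    return o+d*((z-o[2])/d[:,2])[:,None]
def proj(n,X):
    c=camera_info(n);P=np.atleast_2d(X)@np.array(c["R"]).T+np.array(c["t"])
    return np.c_[c["fx"]*P[:,0]/P[:,2]+c["cx"],c["fy"]*P[:,1]/P[:,2]+c["cy"]]
def fitl(P):
    f=lambda p:(P-lug(p)).ravel()
    def lug(p):
        a=p[2]+np.arange(8)*np.pi/4
        L=p[:2]+0.19*np.c_[np.cos(a),np.sin(a)]
        i=np.argmin(((P[:,None]-L)**2).sum(-1),1); return L[i]
    c=P.mean(0)
    best=min((least_squares(f,[*c,a]) for a in np.linspace(0,np.pi/4,6)),key=lambda r:r.cost)
    return best.x,best.fun.reshape(-1,2)
E
python3 - <<'E'
from h import *
np.set_printoptions(precision=4,suppress=True)
a=np.array([(143,57),(308,37),(448,137),(477,298),(373,440),(198,460),(56,350),(36,186)])/3.4+[215,100]-.35
P=ray("top",a,.036)[:,:2]; x,r=fitl(P); print(x,np.degrees(x[2]),np.abs(r).max())
b=np.array([(290,60),(176,182),(201,344),(378,460),(594,420),(695,270),(630,117)])/4+[170,170]-.35
P=ray("side",b,.036)[:,:2]; y,r=fitl(P); print(y,np.degrees(y[2]),r)
c1=ray("top",[271/3.4+215-.35,534/3.4+100-.35],.006)[0]; c2=ray("side",[85/4+170-.35,277/4+170-.35],.006)[0]
print(c1,c2)
for c,o in((c1,x),(c2,y)):
    d=c[:2]-o[:2];print(np.hypot(*d),np.degrees(np.arctan2(d[1],d[0])))
# pink carton top corners, z=.082
pk=np.array([(303,68),(402,147),(362,205),(252,127)])/3.4+[215,100]-.35
Q=ray("top",pk,.082)[:,:2];m=Q.mean(0);print(Q,m,np.linalg.norm(np.diff(Q,axis=0),axis=1))
d=m-x[:2];print(np.hypot(*d),np.degrees(np.arctan2(d[1],d[0])))
print(((np.degrees(x[2])+45*np.arange(8)+180)%360-180))
E
```

```text
[ 0.6286 -0.0993 -0.2789] -15.977073207764738 0.0042839945942637625
[ 0.6267 -0.0993  0.5072] 29.05798405088279 [[ 0.0042 -0.0072]
 [ 0.0091 -0.0054]
 [ 0.0084  0.0045]
 [ 0.0013  0.0047]
 [-0.0061  0.0069]
 [-0.008   0.0017]
 [-0.0088 -0.0051]]
[ 0.391  -0.1085  0.006 ] [ 0.3885 -0.1085  0.006 ]
0.23779464515443902 -177.7773540324227
0.23837077037599802 -177.8006743278543
[[ 0.7627 -0.1379]
 [ 0.6954 -0.2151]
 [ 0.6478 -0.1809]
 [ 0.7134 -0.0951]] [ 0.7048 -0.1572] [0.1025 0.0585 0.108 ]
0.09573232690623473 -37.262724468043174
[ -15.9771   29.0229   74.0229  119.0229  164.0229 -150.9771 -105.9771
  -60.9771]
```

```bash
cat >> h.py <<'E'
from scipy.spatial.transform import Rotation as Ro
C=np.array([0.627,-0.0993]); ZT=0.101; RF=0.184
def quat(a,s=1):
    x=np.array([0,0,-1.]); z=s*np.array([np.cos(a),np.sin(a),0]); y=np.cross(z,x)
    return Ro.from_matrix(np.c_[x,y,z]).as_quat()
def pos(deg,z=ZT,r=RF):
    a=np.radians(deg); return [C[0]+r*np.cos(a),C[1]+r*np.sin(a),z]
E
python3 - <<'E'
from h import *
np.set_printoptions(precision=3,suppress=True)
for s in(1,-1):
  for d in (175,150,120,90,60,45,30,20):
    q=arm.ik(pos(d),quat(np.radians(d),s)); print(s,d,q if q is None else np.array(q))
print(ray("top",[(240,88),(275,97),(311,88)],0.0), ray("top",[(240,70),(311,70)],0.1))
E
```

```text
1 175 [-0.021  0.677  0.234  2.177 -0.459  0.334 -1.058]
1 150 [-0.501  0.809  0.744  2.142 -1.033  0.607 -1.087]
1 120 [-0.768  1.062  1.13   1.953 -1.194  1.015 -1.658]
1 90 [ 0.091  0.869 -0.452  1.648  0.513  0.746  2.536]
1 60 [ 0.056  0.959 -0.342  1.355  0.361  0.889  2.239]
1 45 [ 0.059  1.004 -0.281  1.22   0.29   0.957  2.091]
1 30 [ 0.071  1.044 -0.213  1.104  0.216  1.015  1.942]
1 20 [ 0.084  1.065 -0.165  1.041  0.167  1.047  1.84 ]
-1 175 [ 0.195  0.664 -0.085  2.17   0.17   0.313  1.449]
-1 150 [-0.026  0.674 -0.008  2.128  0.015  0.339  1.001]
-1 120 [-0.241  0.736  0.138  1.937 -0.201  0.481  0.563]
-1 90 [-0.346  0.847  0.306  1.663 -0.364  0.688  0.146]
-1 60 [-0.343  0.983  0.468  1.371 -0.498  0.905 -0.27 ]
-1 45 [-0.312  1.049  0.547  1.237 -0.564  1.005 -0.476]
-1 30 [-0.269  1.109  0.624  1.12  -0.63   1.093 -0.682]
-1 20 [-0.234  1.142  0.67   1.058 -0.67   1.14  -0.818]
[[ 0.895  0.04   0.   ]
 [ 0.865 -0.065  0.   ]
 [ 0.893 -0.175  0.   ]] [[ 0.903  0.037  0.1  ]
 [ 0.9   -0.16   0.1  ]]
```

Run:
```python
from h import *
arm.move_gripper(0.0,20)
d=175; q=quat(np.radians(d),-1)
arm.movep(pos(d,0.25),q)
arm.line_to(pos(d,0.135),0.12); arm.line_to(pos(d),0.06)
print(arm.read_time(),arm.read_tool_pos(),pos(d),arm.read_ft_force(),arm.read_joint_positions())
for n in("top","side"): cv2.imwrite(f"pics/{n}1.png",snapshot(n))
t=cv2.resize(cv2.imread("pics/top1.png")[100:275,215:365],None,fx=2.6,fy=2.6,interpolation=2)
s=cv2.resize(cv2.imread("pics/side1.png")[170:295,150:350],None,fx=2,fy=2,interpolation=2)
t=cv2.resize(t,(390,455)); o=np.zeros((455,790,3),np.uint8); o[:,:390]=t; o[:250,390:790]=s; cv2.imwrite("pics/both1.png",o)
```

```text
5.4083 [ 0.44367633 -0.08333453  0.10082202] [np.float64(0.44370017555111885), np.float64(-0.08326334333443089), 0.101] [-0.5326574   0.19465792 -0.12217128] [ 0.04035026  0.66887489  0.14294685  2.17493729 -0.28875067  0.3153585
  1.91144349]
```

View pics/both1.png

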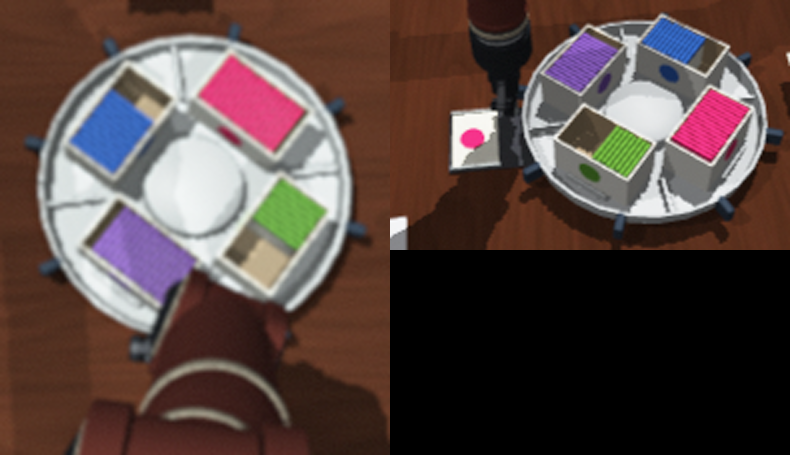

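The fingertips stand beside the rim, counterclockwise of the lug at 164°, with no contact. Next I start the push.

```bash
cat >> h.py <<'E'
def sweep(d0,d1,v=0.07,step=8):
    n=max(1,int(np.ceil(abs(d1-d0)/step))); mx=0
    for d in np.linspace(d0,d1,n+1)[1:]:
        arm.line_to(pos(d),v,ori=quat(np.radians(d),-1))
        f=np.array(arm.read_ft_force()); mx=max(mx,np.linalg.norm(f))
        if np.linalg.norm(f)>12: print("FORCE",d,f); break
    print("t",arm.read_time(),"finger",d,"maxf",mx,f)
def look(k):
    for n in("top","side"): cv2.imwrite(f"pics/{n}{k}.png",snapshot(n))
    o=np.zeros((500,800,3),np.uint8)
    t=cv2.resize(cv2.imread(f"pics/top{k}.png")[100:275,215:355],(400,500),interpolation=2)
    s=cv2.resize(cv2.imread(f"pics/side{k}.png")[170:295,170:350],(400,278),interpolation=2)
    o[:,:400]=t;o[:278,400:]=s;cv2.imwrite(f"pics/both{k}.png",o)
E
python3 - <<'E'
from h import *
sweep(175,160,0.05,5); sweep(160,72)
look(2)
E
```

```text
t 6.9333 finger 160.0 maxf 1.3873745986259356 [ 0.6305886   0.62078061 -1.06854936]
t 12.6167 finger 72.0 maxf 1.3692528529944663 [ 0.15942857  0.47860106 -0.83570637]
```

View pics/both2.png

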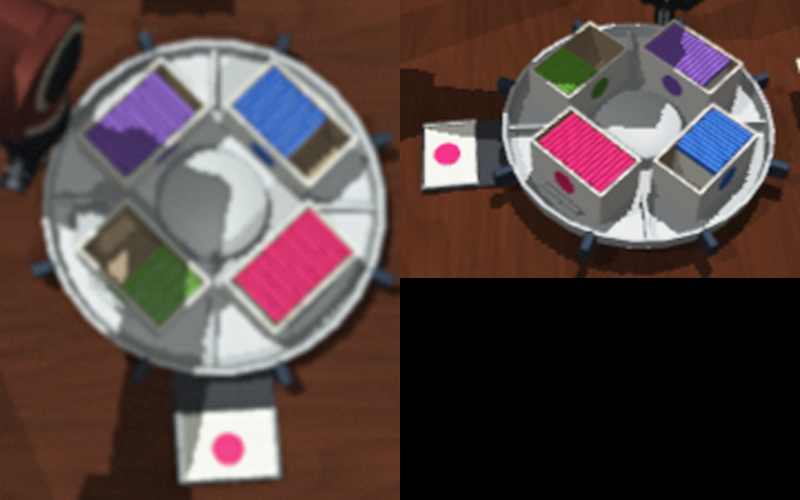

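Run:
```python
from h import *
a=np.array([(147,40),(284,42),(388,139),(286,379),(140,374),(38,268)])/2.857+[215,100]-.35
x,r=fitl(ray("top",a,.036)[:,:2]); print(x,((np.degrees(x[2])+45*np.arange(8)+180)%360-180),np.abs(r).max())
```

```text
[ 0.62856647 -0.09958771  0.35358746] [  20.25906934   65.25906934  110.25906934  155.25906934 -159.74093066
 -114.74093066  -69.74093066  -24.74093066] 0.008002808506573977
```

Run:
```python
from h import *
sweep(72,35,0.06); arm.pause(0.3)
look(3)
```

```text
t 15.425 finger 35.0 maxf 0.8722843123489042 [ 0.6654438  -0.36703727  0.14229965]
```

View pics/both3.png

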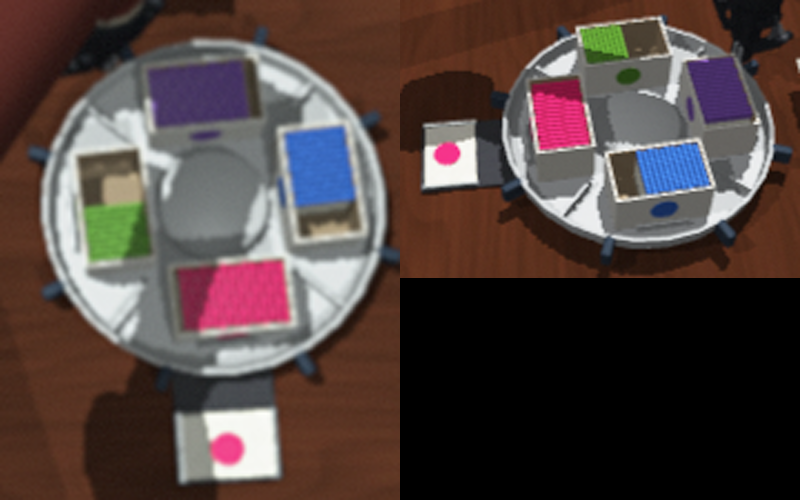

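```bash
cat >> h.py <<'E'
def rect(n,k,z,out,half=0.26,size=580):
    im=cv2.imread(f"pics/{n}{k}.png"); s=size/(2*half)
    # out pixel (u right = -y, v down = -x)
    W=np.array([[C[0]+half,C[1]+half,z],[C[0]+half,C[1]-half,z],[C[0]-half,C[1]-half,z],[C[0]-half,C[1]+half,z]])
    H=cv2.getPerspectiveTransform(proj(n,W).astype(np.float32),np.float32([[0,0],[size,0],[size,size],[0,size]]))
    o=cv2.warpPerspective(im,H,(size,size),flags=cv2.INTER_CUBIC); cv2.imwrite(out,o); return o
E
python3 - <<'E'
from h import *
for z in(36,82): rect("top",3,z/1000,f"pics/r3_{z}.png")
E
```

```text
(no output)
```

View pics/r3_36.png

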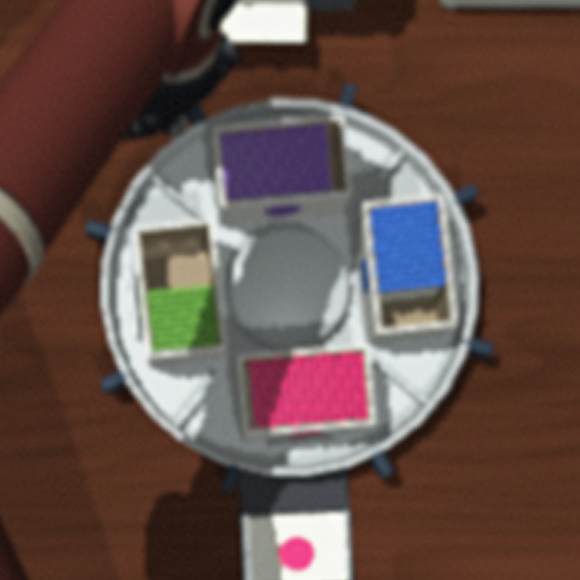

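View pics/r3_82.png

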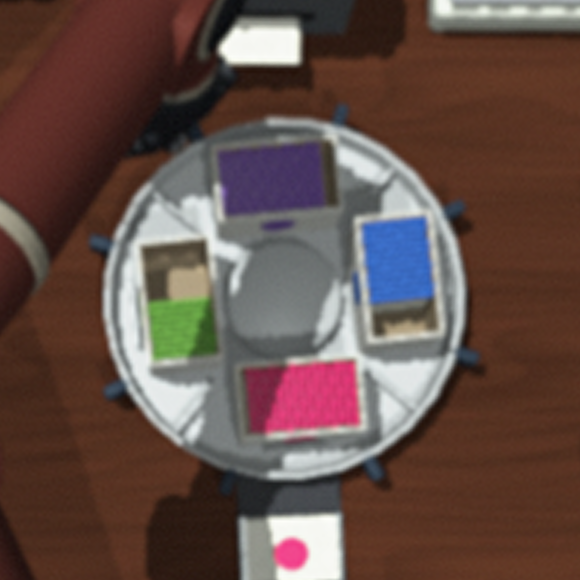

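Run:
```python
from h import *
o=rect("top",0,.006,"pics/x.png",half=.26,size=1160)
cv2.imwrite("pics/card.png",cv2.resize(o[960:1160,420:720],None,fx=2.5,fy=2.5,interpolation=2))
o=rect("top",0,.042,"pics/x.png",half=.2,size=580);cv2.imwrite("pics/rim.png",o)
```

```text
(no output)
```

View pics/card.png

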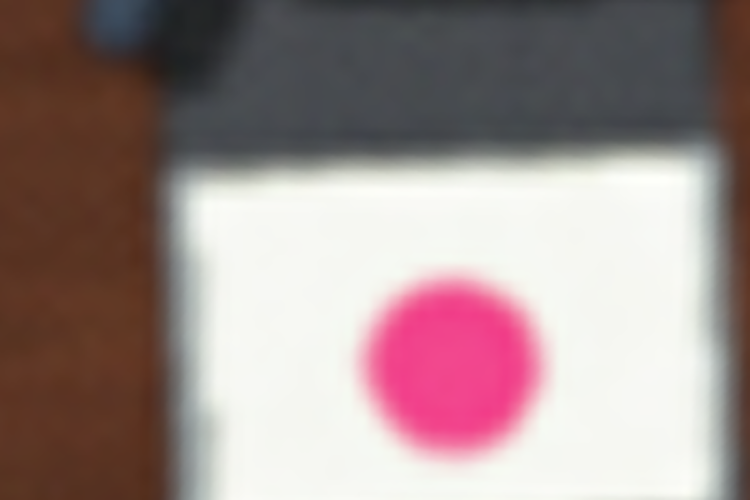

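View pics/rim.png

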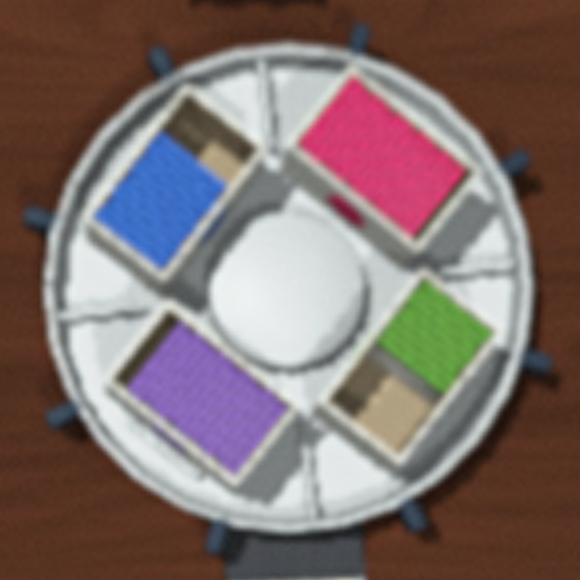

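Run:
```python
from h import *
sweep(35,31.5,0.02); arm.pause(0.3)
look(4)
rect("top",4,.036,"pics/r4_36.png");o=rect("top",4,.082,"pics/r4_82.png",size=1160)
cv2.imwrite("pics/r4c.png",o[650:1000,400:800])
```

```text
t 16.5333 finger 31.5 maxf 0.7956136556090544 [ 0.24274637 -0.72880189 -0.20717889]
```

View pics/r4_36.png

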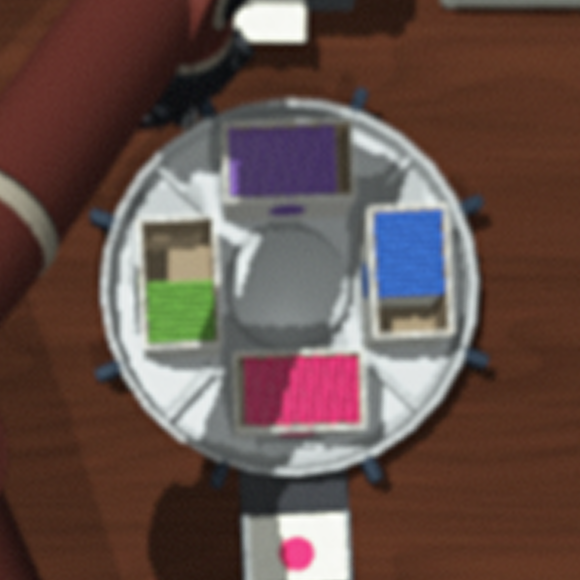

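View pics/r4c.png

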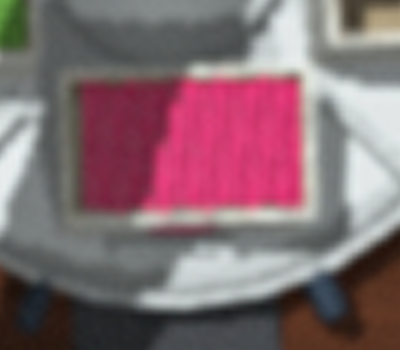

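Run:
```python
from h import *
sweep(31.5,38,0.04)
p=pos(38,0.25); arm.line_to(p,0.12)
arm.movep([0.5,0.3,0.3],quat(np.radians(90),-1)); arm.pause(0.5)
look(5); print(arm.read_time(),arm.read_ft_force())
rect("top",5,.036,"pics/r5_36.png");o=rect("top",5,.082,"pics/r5_82.png",size=1160)
cv2.imwrite("pics/r5c.png",cv2.resize(o[650:1000,400:800],None,fx=1.5,fy=1.5))
```

```text
t 17.6083 finger 38.0 maxf 0.40774646744190174 [0.18923491 0.30175424 0.19847345]
21.075 [-0.22609605  0.56055775 -0.05066479]
```

View pics/r5_36.png

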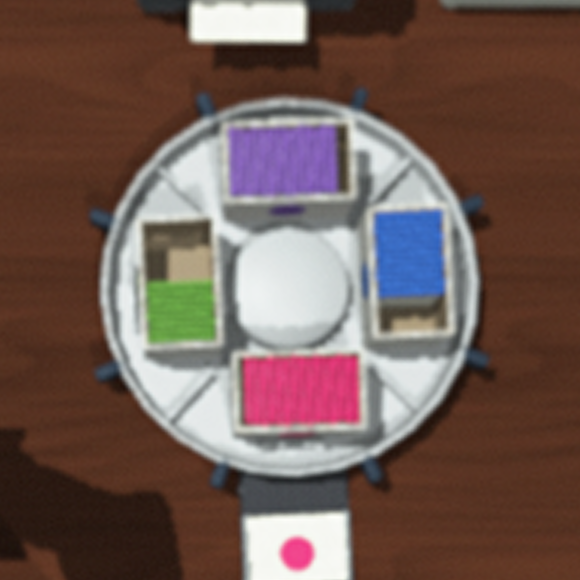

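View pics/r5c.png

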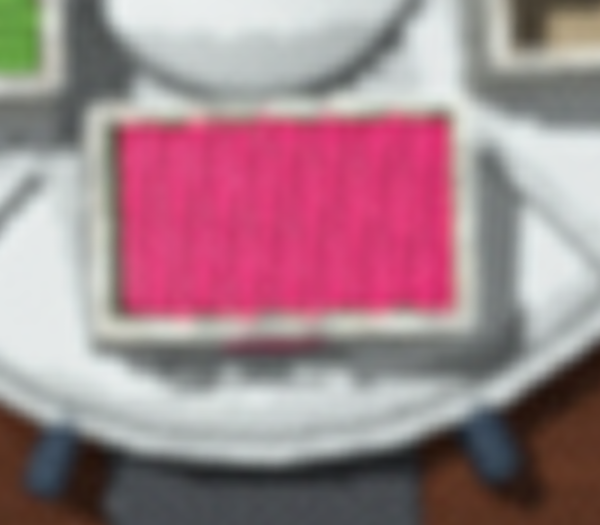

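View pics/side5.png

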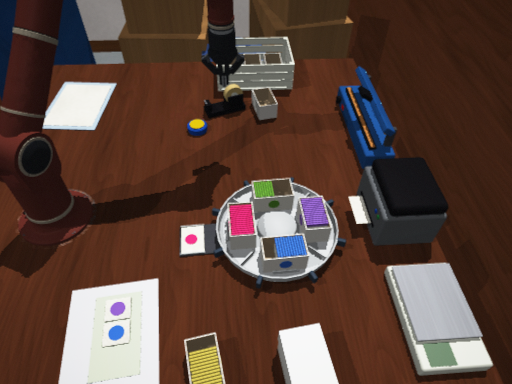

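The tray has not moved since I let go. The lug pairs put the pink carton at about -178.0°, against a front direction of -177.7°. The bystanders are where they were, and the arm is clear.

Run:
```python
from station import ticket
print(ticket.finish_job())
```

```text
the job is handed in; nothing more can be done
None
```

The carton of pink sachets now stands at the front behind the order card, and I have handed the job in.

**What I did:** I pushed one rim lug clockwise with the shut fingertips, about 139° in all, pausing to look before the last small push. I then backed the fingers off, lifted them and moved the arm clear. The force readings taken between moves stayed at or below 1.4 N, and the job took about 21 s of the 72 s allowed.

**Last checks, with the arm clear:**
- **Angle:** the lugs put the pink pocket at about -178.0°. The front is about -177.7°, measured from the card, its dot and the edges of the tongue. My readings scatter by about 0.5°.
- **Carton itself:** in the picture before I let go, its top edges gave a centre about 0.6° from the lug-based front, roughly 1 mm. Its long edges tilt 1.5 to 2.4°, where square to the card is about 2.3°.
- **Stillness:** the tray looked the same before and after letting go.
- **Everything else:** the cartons sat in their pockets, and the bystanders looked unmoved where the cameras could see them.

**Disagreement:** the card's dot measured 236 to 238 mm from the axis, against the stated 234 mm. That is close to the calibration error and hardly affects the angle.

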